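# Snap the cap onto the ledge canister

## Robot

A 6-joint arm with a two-finger parallel gripper is mounted at the origin on the work surface. World frame = base frame: x ahead of the robot, y to its left, z up, the work surface at z = 0. Lengths are in m, angles in degrees, forces in N, time in s.
With the tool pointing down it reaches from about 0.35 to 0.85 m from the base axis. Payload 8.1 kg.
Tool frame: the origin (TCP) lies midway between the tips of the shut fingers; the grasp point (between the pads) lies 19 mm behind it; z points along the fingers, y is the line along which they close (so a half turn about z gives the same grasp; the last joint's range is limited). The gripper opens to 93 mm and grips with 3 to 60 N. Pads are 15 mm wide; open, the fingers measure 128 mm over their backs; the gripper's body (75 mm by 188 mm) begins 65 mm behind the grasp point.
Start: joints at [-75.768, 7.471, 85.268, -0, 87.261, -4.893], TCP at [0.197, -0.567, 0.191] pointing down, gripper open.
Joint ranges: [-169.43, 169.43], [-51.17, 129.36], [1.28, 143.12], [-76.62, 256.62], [0, 156.53], [-152.29, 152.29]. Speed limits (degrees/s): [136.94, 136.94, 159.86, 180, 180, 180].

## Interface

Orientations are given as a 3x3 rotation matrix whose columns are the frame's x, y, z axes.
In Python, from station import env gives the robot as it stands.
- The arm moves only by the shell command python3 -m inch 'ROWS'. ROWS is JSON, one flat list of numbers, 7 for each row, row after row: the shift along the world's x, y, z in m, then the turn, a rotation vector about the world's x, y, z in degrees, then the gripper command: -1 is shut, 1 is fully open, values between are in proportion. In form: [x, y, z, wx, wy, wz, gripper, x, y, z, wx, wy, wz, gripper, ...]. A call has 1 to 10 rows; each row is the pose to reach, as a shift and turn from the pose commanded when the call began; what a row does not reach only later rows make up. A row lasts 1/10 s, in which the tool goes at most 50 mm and 8.59 degrees, less where a joint would pass 70% of its speed; a pose out of reach is approached as far as the arm can. A call with a gripper value outside its range is refused whole. The fingers move at their own pace and stop on an object; the grip force is fixed at half the most. Time passes only in rows, so rows that repeat a pose let the fingers close. It gives the time, the measured TCP pose, the force, the opening and the grip force at its end, in the units of the state.
- env.get_state(): the state, without advancing time (a new reading comes with each control period).
- env.capture(name): name is "scene" or "top"; returns a dict with "color" (420x560x3 uint8, red, green, blue), "K" (3x3 intrinsics, pixels), "eye" and "rotation" of the camera in the world. Camera axes: x right, y down, z forward; pixel columns grow to the right and rows downward; lengths in m; the calibration is good to about 2 mm. A picture is of the moment at which its call begins. There is no depth.
- env.job_done(): hands the job in; it is judged then, once.
The state is a dict: "t": time; "joint_positions": joint angles; "joint_vel": joint speeds; "joint_torque": joint torques, N m; "tcp_pos": TCP position; "orientation": TCP orientation; "ft_force": force on the tool from outside, world axes, zero at the start; "torque": the same for the moment, N m; "finger_gap": opening from 0.0 (shut) to 1.0 (fully open); "gripper_force": force on a finger pad.
Only numpy, scipy, OpenCV 4.12 (cv2) and the standard library are available. Lean on these libraries where they do the work, as an engineer would, in place of code of your own. Each camera call takes 0.05 s, during which the arm holds its last target. There are 200 camera calls.

## Task

Slide the square canister along the pine ledge, without lifting or tipping it, until it sits square and flush against both cleats in the ledge's corner. Then fit the cork-topped snap cap onto the canister's neck and press straight down until it clicks fully home, and keep pressing: finish with the gripper still pushing the cap down firmly (about 10 N; do not let go or lift off), the canister still home in its corner. Leave the jars, the scale pan and the scraper where they are.

Things in the scene. Friction and masses are not known exactly. Their poses are not given: they have to be found in the camera images.
- ledge: Fixed pine board 18 mm thick on the worktop; two cleats on it, 40 mm high, 20 thick, meet at a right angle. Origin: inner corner of the cleats on the board's top face. The far cleat's inner face is the plane x = 0 (board at -x), the side cleat's is y = 0 (board at +y); z up. Board reaches 220 mm to -x, 280 mm to +y. Canister home: its axis at x -32, y +32 mm.
- canister_mid (a point): Square white stoneware canister, glazed, about 0.85 kg, loose on the ledge: body 64 x 64 mm, 60 mm high. The point is the centre of this body, 30 mm above its foot; x, y square to its side faces, z up. It starts away from the corner, turned up to 0.4 rad from the ledge's axes.
- neck_top (a point): Centre of the top of the canister's round steel neck: 34 mm diameter, 31 mm high, on the middle of the body (61 mm above canister_mid), top edge chamfered 4 mm. Four sprung round beads stick out 4.5 mm from the neck, 12 mm below this point, towards the canister's +x, +y, -x, -y.
- cap_mid (a point): Round cork-topped steel snap cap, about 70 g, 52 mm in diameter, 36.5 mm high (the cork is the top 12 mm), loose on the worktop, mouth down. The point is its centre, 18.25 mm above its lower rim; z up.
- cap_mouth (a point): Centre of the cap's lower rim. Hollow from here 20.5 mm up; lip at the mouth 3 mm high, bore 37 mm. On the neck the lip meets the beads with this point 6 to 7 mm below neck_top; pressing takes more and more force (about 7 to 14 N), then it drops with a click as the lip passes them; the cap stops on the neck's top with this point 20.5 mm below neck_top, 10 mm above the body, and stays on.
- jar_a: Bystander: small empty glass mason jar, 62 mm in diameter, 60 mm high, open top, near the cap; origin at the centre of its foot. Leave it.
- jar_b: Bystander: a second jar like it, to the right of the ledge; origin at the centre of its foot. Leave it.
- pan: Bystander: shallow round stainless scale pan, 130 mm in diameter, 25 mm high, to the right of the ledge; origin at the centre of its foot. Leave it.
- scraper: Bystander: blue scraper, 240 mm long, lying flat beyond the ledge; origin on its underside. Leave it.
Mind the look-alikes: they are no part of the job. Of the things that look like the part that bears cap_mid, take the one that is farthest to the robot's right at the start.

How it is judged (in metres and radians):
On the way, in this order (a step that is already met when the one before it is completed fails the run):
1. the canister stands square and flush in the ledge's corner (x of canister_mid in the frame of ledge above -0.035 m and y of canister_mid in the frame of ledge below 0.035 m and z of canister_mid in the frame of ledge below 0.034 m and angle between canister_mid's own z axis and vertical below 0.05 rad and (angle between the x axis of canister_mid and the x axis of ledge, either way round below 0.045 rad or angle between the x axis of canister_mid and the y axis of ledge, either way round below 0.045 rad)), for 0.2 s.
2. the cap is snapped fully home on the canister's neck (z of cap_mid in the frame of canister_mid between 0.049 and 0.0612 m and horizontal distance between cap_mid and canister_mid below 0.004 m and angle between the z axis of cap_mid and the z axis of canister_mid, either way round below 0.1 rad), for 0.1 s.
At the end, for the whole second after the job is handed in: Canister on the ledge, square (0.045 rad) and flush (gap at most 3 mm) to both cleats; cap snapped home on its neck (within 2.5 mm of fully down, centred within 4 mm, square within 0.1 rad); through the last second the fingers press the cap down on the canister with more than 4 N (all of step 1 and all of step 2 and contact force between cap and canister above 4 N and contact force between the fingers and cap above 3 N); the arm keeps its last pose, push and grip.
It fails at once if the canister was lifted off the ledge (z of canister_mid in the frame of ledge above 0.045 m).
It fails at once if the canister was tipped (angle between canister_mid's own z axis and vertical above 0.35 rad).
It fails at once if a jar, the scale pan or the scraper was moved (more than 30 mm) (distance of any of jar_a, jar_b, pan, scraper from where it was at the start of the episode above 0.03 m).
It also fails if it takes over 72 s, if anything falls off the work surface, if the arm or the gripper's body presses on something with over 40 N, if the wrist force passes 120 N, or if a joint passes its speed limit or range.

## Working session

There is one attempt and no reset: what is moved stays moved. The work goes in short steps, Python scripts to look and compute and a shell command to move; the robot and the scene stay as the last step left them, time stands still between calls to the robot, and variables do not carry over. Pictures are saved under pics/ and viewed, at most 10 in all, crops included, and the job is handed in when it is done.

```bash
ls; mkdir -p pics
cat > h.py <<'E'
import numpy as np, cv2
from station import env
def ray(c,u,v):
    d=np.array(c["rotation"])@np.linalg.inv(np.array(c["K"]))@np.array([u,v,1.]); return np.array(c["eye"]),d
def onz(c,u,v,z):
    e,d=ray(c,u,v); return e+d*(z-e[2])/d[2]
def proj(c,p):
    q=np.array(c["K"])@(np.array(c["rotation"]).T@(np.array(p)-np.array(c["eye"]))); return q[:2]/q[2]
def snap(n,tag):
    c=env.capture(n); cv2.imwrite(f"pics/{tag}.png",cv2.cvtColor(c["color"],cv2.COLOR_RGB2BGR)); return c
E
python3 - <<'E'
from h import *
for n in("scene","top"):
    c=snap(n,n+"0"); print(n,c["eye"],np.round(c["rotation"],3).tolist(),c["K"])
E
```

```text
pics
scene [1.06647677 0.84686462 0.97716544] [[-0.874, 0.32, -0.366], [0.487, 0.576, -0.657], [0.001, -0.752, -0.659]] [[482.78064614   0.         278.00373054]
 [  0.         482.78064614 209.50945591]
 [  0.           0.           1.        ]]
top [ 0.49384794 -0.03823927  1.25977113] [[-0.007, -0.997, 0.073], [-1.0, 0.009, 0.024], [-0.024, -0.073, -0.997]] [[478.83533913   0.         277.14961514]
 [  0.         478.83533913 207.2774906 ]
 [  0.           0.           1.        ]]
```

View pics/scene0.png

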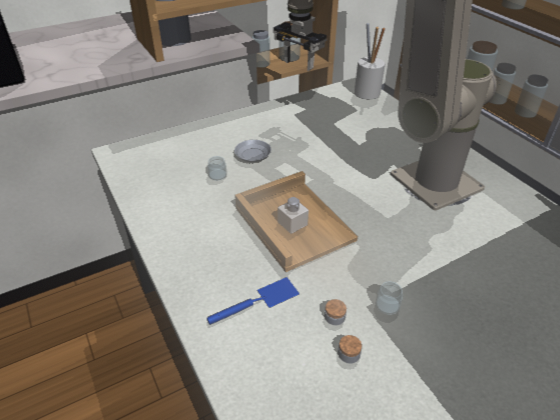

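View pics/top0.png

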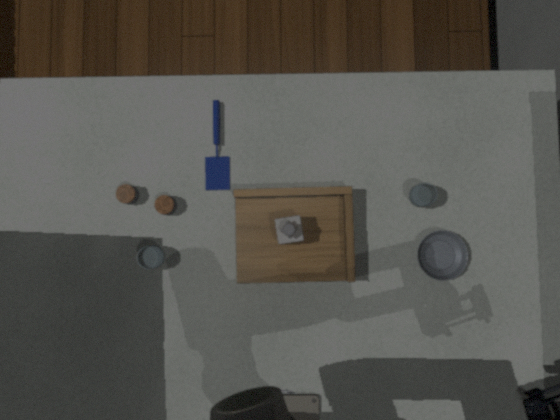

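Scene: the pine ledge has its cleats at the far and right sides, with the canister near top-view pixel (289,230). Two cork caps sit at top (126,193) and (166,204). The target is (166,204), the one farther right. jar_a is at (152,257).

Run:
```python
from h import *
T=env.capture("top");S=env.capture("scene")
t=cv2.cvtColor(T["color"],cv2.COLOR_RGB2BGR);s=cv2.cvtColor(S["color"],cv2.COLOR_RGB2BGR)
a=cv2.resize(t[178:290,226:366],None,fx=5.6,fy=5.2,interpolation=cv2.INTER_CUBIC)
a=cv2.convertScaleAbs(a,alpha=1.5,beta=0); a=a[:580]
cv2.imwrite("pics/topz.png",a)
b=cv2.resize(s[165:275,225:365],None,fx=5.6,fy=5.2,interpolation=cv2.INTER_CUBIC)[:580]; cv2.imwrite("pics/scz.png",b)
# caps
for n,c in(("top",T),("scene",S)):
    hsv=cv2.cvtColor(c["color"],cv2.COLOR_RGB2HSV)
    m=cv2.inRange(hsv,(3,90,50),(16,255,255))
    if n=="top": m[:170]=0; m[:,225:]=0
    else: m[:295]=0; m[:,:320]=0; m[:,370:]=0
    k,l,st,ce=cv2.connectedComponentsWithStats(m)
    for i in range(1,k):
        if st[i,4]>40: print(n,st[i],ce[i],onz(c,*ce[i],0.0365 if n=="top" else .0365))
```

```text
top [125 188  10  14  65] [129.66153846 194.81538462] [0.61944657 0.37209769 0.0365    ]
top [155 196  18  18 245] [164.08979592 204.14693878] [0.59439711 0.28226861 0.0365    ]
scene [326 301  19  15 175] [334.13142857 309.04571429] [0.60231443 0.29107686 0.0365    ]
scene [340 335  21  21 335] [350.14626866 345.18507463] [0.62689477 0.3910499  0.0365    ]
```

View pics/topz.png

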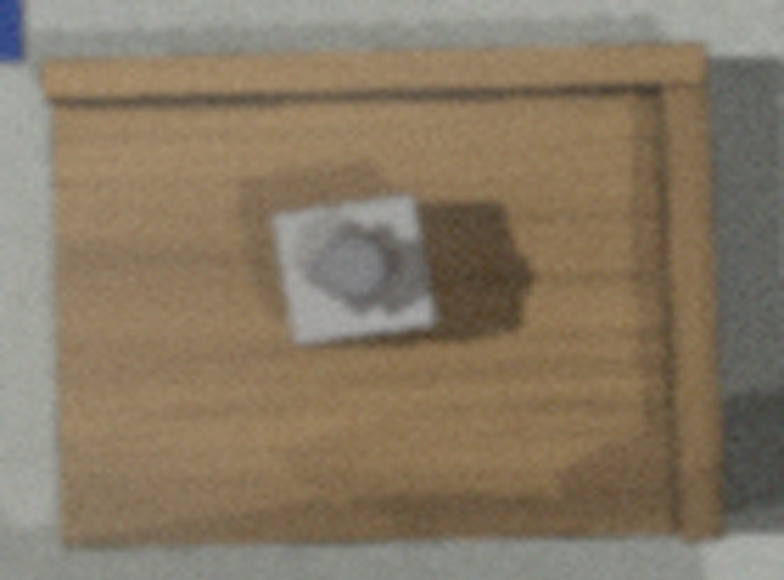

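View pics/scz.png

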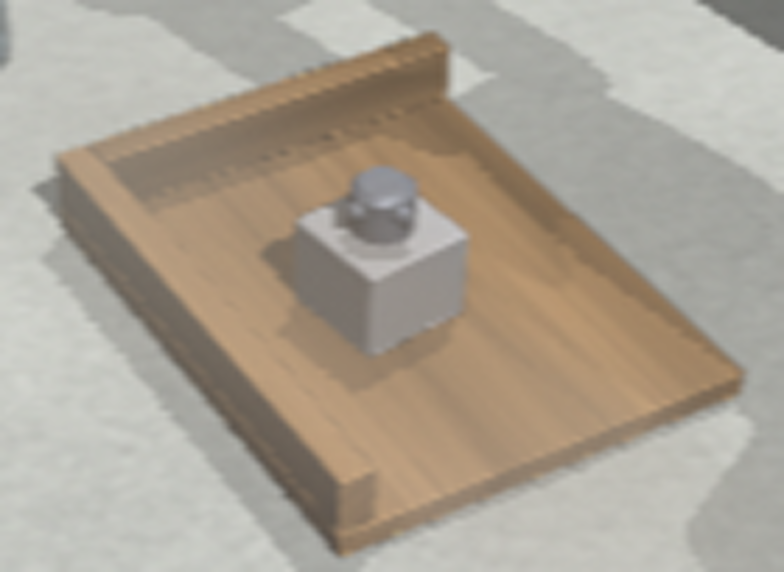

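```bash
cat >> h.py <<'E'
def tri(ca,a,cb,b):
    A=[];B=[]
    M=np.zeros((3,3));r=np.zeros(3)
    for c,p in((ca,a),(cb,b)):
        e,d=ray(c,*p);d/=np.linalg.norm(d);P=np.eye(3)-np.outer(d,d);M+=P;r+=P@e
    return np.linalg.solve(M,r)
E
python3 - <<'E'
from h import *
T=env.capture("top");S=env.capture("scene")
tz=lambda x,y:((x+.5)/5.6-.5+226,(y+.5)/5.2-.5+178)
sz=lambda x,y:((x+.5)/5.6-.5+225,(y+.5)/5.2-.5+165)
L=[]
for n,a,b,z in [("c+20,-20",(706,44),(62,158),.058),("+20,280",(43,62),(338,484),.058),("-220,-20",(722,537),(435,35),.058),("-220,280",(63,546),(742,375),.018),
 ("can",(414,196),(297,225),.078),("can",(272,214),(376,280),.078),("can",(296,344),(468,237),.078),("can4",(439,325),None,.078),("neck",(358,260),(385,180),.109)]:
    p=onz(T,*tz(*a),z); print(n,"top",p.round(4),end=" ")
    if b: print("sc",onz(S,*sz(*b),z).round(4),"tri",tri(T,tz(*a),S,sz(*b)).round(4))
    else: print()
print("cap tri",tri(T,(165.3,204.3),S,(335.5,309)).round(4),onz(T,165.5,204.5,.0365),onz(S,335.5,307.5,.0365))
E
```

```text
c+20,-20 top [ 0.6339 -0.1977  0.058 ] sc [ 0.6345 -0.1873  0.058 ] tri [ 0.6327 -0.1975  0.0504]
+20,280 top [0.6281 0.1009 0.058 ] sc [0.6323 0.1059 0.058 ] tri [0.6292 0.1014 0.0521]
-220,-20 top [ 0.3974 -0.2003  0.058 ] sc [ 0.3992 -0.1914  0.058 ] tri [ 0.3954 -0.2004  0.0509]
-220,280 top [0.3914 0.0965 0.018 ] sc [0.3948 0.1027 0.018 ] tri [0.3905 0.0974 0.0114]
can top [ 0.5603 -0.0653  0.078 ] sc [ 0.5645 -0.0551  0.078 ] tri [ 0.56   -0.0651  0.0686]
can top [ 0.5522 -0.0026  0.078 ] sc [0.5521 0.0028 0.078 ] tri [ 0.5511 -0.0017  0.0741]
can top [ 0.4905 -0.0128  0.078 ] sc [ 0.4941 -0.0046  0.078 ] tri [ 0.4899 -0.0122  0.0704]
can4 top [ 0.4991 -0.0757  0.078 ] 
neck top [ 0.5291 -0.0403  0.109 ] sc [ 0.5255 -0.0348  0.109 ] tri [ 0.5267 -0.0387  0.1069]
cap tri [0.5938 0.2836 0.0227] [0.59344991 0.27860212 0.0365    ] [0.59687951 0.28888729 0.0365    ]
```

Scaled crops: in the top crop, the ledge's outer cleat corner is at (706,44) and the canister top's corners are at (414,196), (272,214), (296,344) and (439,325). That gives a canister yaw of about 8.5° and a ledge yaw of about 0.9°. The two cameras disagree by about 8 mm in y, so I'll use the midpoint and check against the gripper.

Run:
```python
from h import *
s=env.get_state()
for k in("t","tcp_pos","orientation","ft_force","finger_gap","joint_positions"):print(k,np.round(s[k],3).tolist())
```

```text
t 0.3
tcp_pos [0.197, -0.567, 0.191]
orientation [[0.945, 0.328, -0.0], [0.328, -0.945, 0.001], [0.0, -0.001, -1.0]]
ft_force [0.547, -0.176, -0.204]
finger_gap 1.001
joint_positions [-75.767, 7.487, 85.288, -0.001, 87.261, -4.892]
```

```bash
python3 -m inch '[0,0,0.05,0,0,0,1, 0.1,0.15,0.07,0,0,-3,1, 0.2,0.3,0.07,0,0,-6,1, 0.33,0.531,0.07,0,0,-10.6,1, 0.33,0.531,0.07,0,0,-10.6,1, 0.33,0.531,0.07,0,0,-10.6,1, 0.33,0.531,0.07,0,0,-10.6,1, 0.33,0.531,0.07,0,0,-10.6,1, 0.33,0.531,0.07,0,0,-10.6,1, 0.33,0.531,0.07,0,0,-10.6,1]'
```

```text
t: 1.3
tcp_pos: [0.4355, -0.1838, 0.2574]
orientation: [[0.989, 0.148, 0.001], [0.148, -0.989, -0.0], [0.001, 0.001, -1.0]]
ft_force: [0.6, -0.3, 0.4]
finger_gap: 1.0
gripper_force: 0.0
```

```bash
python3 -m inch '[0.085,0.135,0,0,0,0,1, 0.085,0.135,0,0,0,0,1, 0.085,0.135,0,0,0,0,1, 0.085,0.135,0,0,0,0,1, 0.085,0.135,0,0,0,0,1, 0.085,0.135,0,0,0,0,1]'
python3 - <<'E'
from h import *
T=snap("top","top1");S=snap("scene","sc1");s=env.get_state()
print(s["tcp_pos"],np.round(s["orientation"],3).tolist(),proj(T,s["tcp_pos"]),proj(S,s["tcp_pos"]))
t=cv2.imread("pics/top1.png")[150:290,210:370];c=cv2.imread("pics/sc1.png")[90:250,200:360]
cv2.imwrite("pics/both1.png",np.hstack([cv2.resize(t,(400,350),interpolation=2),cv2.resize(c,(400,400),interpolation=2)[:350]]))
E
```

```text
t: 1.9
tcp_pos: [0.5193, -0.0514, 0.2569]
orientation: [[0.989, 0.148, -0.001], [0.148, -0.989, -0.001], [-0.001, 0.0, -1.0]]
ft_force: [0.8, -0.7, -0.1]
finger_gap: 1.001
gripper_force: 0.0
[ 0.51922717 -0.05216461  0.25715696] [[0.989, 0.146, -0.0], [0.146, -0.989, -0.0], [-0.0, 0.0, -1.0]] [295.33861432 230.11039084] [293.29332321 151.45285452]
```

View pics/both1.png

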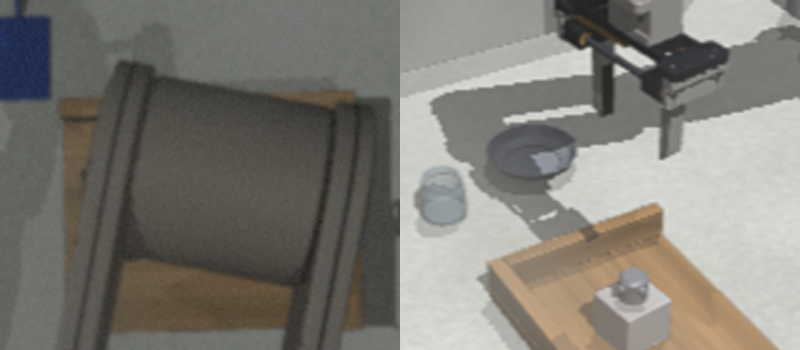

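Right panel: the open fingertips are at scene px of about (282,136) and (308,153). Their midpoint sits about 7 px above the projected TCP, so either the tips retract when open or the calibration is off. I'll close the fingers to find out.

```bash
python3 -m inch '[0,0,0,0,0,0,-1, 0,0,0,0,0,0,-1, 0,0,0,0,0,0,-1, 0,0,0,0,0,0,-1, 0,0,0,0,0,0,-1, 0,0,0,0,0,0,-1, 0,0,0,0,0,0,-1, 0,0,0,0,0,0,-1, 0,0,0,0,0,0,-1, 0,0,0,0,0,0,-1]'
python3 - <<'E'
from h import *
S=snap("scene","sc2");s=env.get_state()
print(s["tcp_pos"],proj(S,s["tcp_pos"]))
cv2.imwrite("pics/sc2z.png",np.hstack([cv2.resize(cv2.imread(f"pics/sc{i}.png")[100:180,260:330],(400,457),interpolation=2) for i in(1,2)]))
E
```

```text
t: 3.0
tcp_pos: [0.5198, -0.0506, 0.2571]
orientation: [[0.989, 0.148, 0.0], [0.148, -0.989, 0.0], [0.0, -0.0, -1.0]]
ft_force: [0.7, -0.5, -0.3]
finger_gap: 0.19
gripper_force: 0.0
[ 0.51975885 -0.05065494  0.25705398] [293.4099133 151.8283753]
```

View pics/sc2z.png

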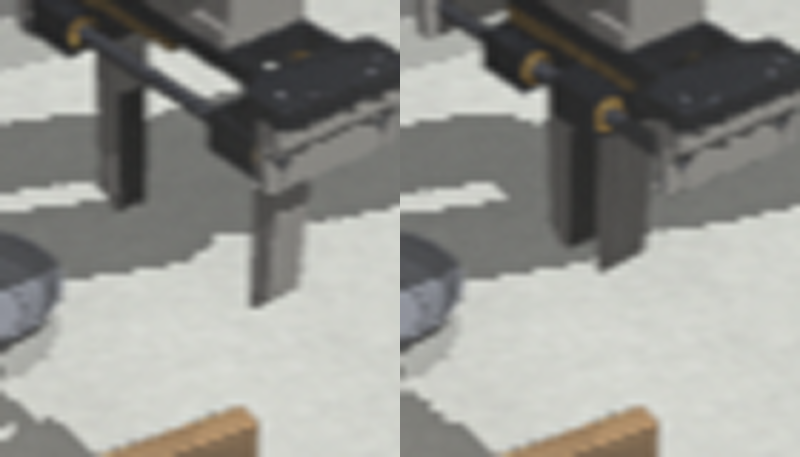

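Both frames put the tip midpoint near scene px (295,144), against a projected (293.4,151.8), so opening doesn't change it. I'll touch an empty spot on the ledge to separate a height error from a camera error.

```bash
python3 -m inch '[-0.08,0.09,-0.05,0,0,0,-1, -0.08,0.09,-0.1,0,0,0,-1, -0.08,0.09,-0.15,0,0,0,-1, -0.08,0.09,-0.2,0,0,0,-1, -0.08,0.09,-0.21,0,0,0,-1, -0.08,0.09,-0.215,0,0,0,-1, -0.08,0.09,-0.220,0,0,0,-1, -0.08,0.09,-0.225,0,0,0,-1,-0.08,0.09,-0.225,0,0,0,-1]'
```

```text
t: 3.95
tcp_pos: [0.4409, 0.0391, 0.033]
orientation: [[0.989, 0.148, 0.002], [0.148, -0.989, -0.0], [0.002, 0.0, -1.0]]
ft_force: [0.1, 0.2, -0.6]
finger_gap: 0.002
gripper_force: 0.0
```

```bash
python3 -m inch '[0,0,-0.005,0,0,0,-1, 0,0,-0.009,0,0,0,-1, 0,0,-0.012,0,0,0,-1, 0,0,-0.014,0,0,0,-1, 0,0,-0.016,0,0,0,-1, 0,0,-0.017,0,0,0,-1]';  python3 - <<'E'
from h import *
S=snap("scene","sc3");s=env.get_state()
print(s["tcp_pos"],s["ft_force"],proj(S,s["tcp_pos"]))
cv2.imwrite("pics/sc3z.png",cv2.resize(S["color"][170:270,240:370,::-1],None,fx=5.5,fy=5.5,interpolation=2))
E
```

```text
t: 4.55
tcp_pos: [0.4397, 0.0393, 0.0149]
orientation: [[0.989, 0.148, -0.0], [0.148, -0.989, 0.0], [-0.0, -0.0, -1.0]]
ft_force: [-1.2, 0.1, -1.0]
finger_gap: 0.005
gripper_force: 0.0
[0.43955004 0.03933169 0.01474603] [-0.44939726  0.24985637  0.22136586] [331.32116583 229.34308805]
```

View pics/sc3z.png

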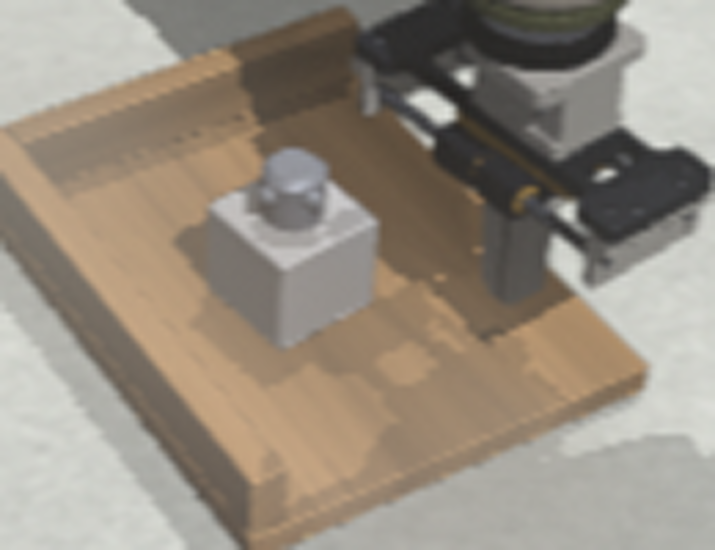

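Here the fingertip is at zoom (515,298), clearly above its shadow, and there is no contact even at TCP z = 0.015. I'll keep lowering gently until it touches.

```bash
python3 -m inch '[0,0,-0.002,0,0,0,-1, 0,0,-0.004,0,0,0,-1, 0,0,-0.005,0,0,0,-1, 0,0,-0.006,0,0,0,-1,0,0,-0.006,0,0,0,-1]'
```

```text
t: 5.1
tcp_pos: [0.4396, 0.0393, 0.0089]
orientation: [[0.989, 0.148, -0.0], [0.148, -0.989, 0.0], [-0.0, -0.0, -1.0]]
ft_force: [0.4, 0.9, 0.7]
finger_gap: 0.004
gripper_force: 0.0
```

```bash
python3 -m inch '[0,0,-0.001,0,0,0,-1, 0,0,-0.002,0,0,0,-1, 0,0,-0.003,0,0,0,-1,0,0,-0.003,0,0,0,-1]'
```

```text
t: 5.5
tcp_pos: [0.4396, 0.0393, 0.0059]
orientation: [[0.989, 0.148, -0.0], [0.148, -0.989, 0.0], [-0.0, -0.0, -1.0]]
ft_force: [0.6, 1.2, 0.4]
finger_gap: 0.003
gripper_force: 0.0
```

```bash
python3 -m inch '[0,0,-0.001,0,0,0,-1, 0,0,-0.002,0,0,0,-1, 0,0,-0.003,0,0,0,-1,0,0,-0.004,0,0,0,-1,0,0,-0.004,0,0,0,-1]'
```

```text
t: 6.0
tcp_pos: [0.4396, 0.0393, 0.0019]
orientation: [[0.989, 0.148, -0.0], [0.148, -0.989, 0.0], [-0.0, -0.0, -1.0]]
ft_force: [0.2, -0.7, 0.3]
finger_gap: 0.006
gripper_force: 0.0
```

```bash
python3 -m inch '[0,0,-0.001,0,0,0,-1, 0,0,-0.002,0,0,0,-1, 0,0,-0.003,0,0,0,-1,0,0,-0.004,0,0,0,-1,0,0,-0.004,0,0,0,-1]'
```

```text
t: 6.5
tcp_pos: [0.4396, 0.0393, -0.0021]
orientation: [[0.989, 0.148, -0.0], [0.148, -0.989, 0.0], [-0.0, -0.0, -1.0]]
ft_force: [-0.1, -0.2, -0.3]
finger_gap: 0.004
gripper_force: 0.0
```

```bash
python3 -m inch '[0,0,-0.001,0,0,0,-1, 0,0,-0.002,0,0,0,-1, 0,0,-0.002,0,0,0,-1]'
```

```text
t: 6.8
tcp_pos: [0.4396, 0.0393, -0.0041]
orientation: [[0.989, 0.148, -0.0], [0.148, -0.989, -0.0], [-0.0, -0.0, -1.0]]
ft_force: [-0.9, -0.3, -0.1]
finger_gap: 0.002
gripper_force: 0.0
```

Run:
```python
from h import *
S=snap("scene","sc4");s=env.get_state()
print(s["ft_force"],proj(S,s["tcp_pos"]))
cv2.imwrite("pics/sc4z.png",cv2.resize(S["color"][190:250,290:370,::-1],None,fx=8,fy=8,interpolation=2))
```

```text
[-0.74363305 -0.45437169  0.43214655] [330.81660337 234.02672039]
```

View pics/sc4z.png

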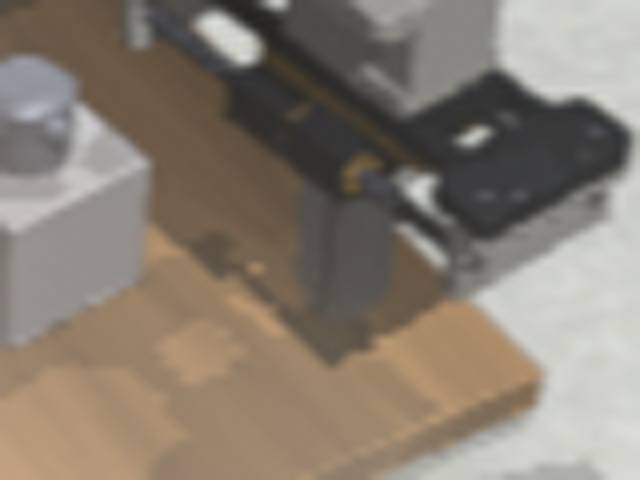

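The tip is at zoom (345,318), close to its shadow, with still no contact. I'll continue in 1 mm steps.

```bash
python3 -m inch '[0,0,-0.001,0,0,0,-1, 0,0,-0.002,0,0,0,-1, 0,0,-0.003,0,0,0,-1, 0,0,-0.003,0,0,0,-1]'
```

```text
t: 7.25
tcp_pos: [0.4396, 0.0393, -0.0071]
orientation: [[0.989, 0.148, -0.0], [0.148, -0.989, 0.0], [-0.0, -0.0, -1.0]]
ft_force: [-0.1, -0.7, 0.2]
finger_gap: 0.004
gripper_force: 0.0
```

```bash
python3 -m inch '[0,0,-0.001,0,0,0,-1, 0,0,-0.002,0,0,0,-1, 0,0,-0.003,0,0,0,-1, 0,0,-0.003,0,0,0,-1]'
```

```text
t: 7.65
tcp_pos: [0.4398, 0.0393, -0.0093]
orientation: [[0.989, 0.148, -0.0], [0.148, -0.989, -0.0], [-0.0, 0.0, -1.0]]
ft_force: [-4.1, 0.5, 9.4]
finger_gap: 0.006
gripper_force: 4.9
```

Contact is at reported z ≈ -0.009, so the tips are 27 mm above the reported TCP. Next I'll check the xy consistency with that correction.

```bash
python3 - <<'E'
from h import *
S=env.capture("scene");T=env.capture("top")
for p,o in(((.4396,.0393,.0229),(333,229.7)),((.4396,.0393,.0419),(333.6,224.2)),((.5198,-.0506,.284),(295,144))):
    print(proj(S,p),o,onz(S,*o,p[2]))
E
python3 -m inch '[0,0,0.05,0,0,0,-1, 0,0,0.09,0,0,0,-1, 0,0,0.09,0,0,0,-1]'
```

```text
[331.50934333 227.28845208] (333, 229.7) [0.44148908 0.04974028 0.0229    ]
[332.00203143 222.44049685] (333.6, 224.2) [0.43975088 0.04762809 0.0419    ]
[293.63549603 143.17530796] (295, 144) [ 0.51866671 -0.04560132  0.284     ]
t: 8.05
tcp_pos: [0.4444, 0.0392, 0.0863]
orientation: [[0.989, 0.148, 0.01], [0.148, -0.989, -0.0], [0.01, 0.002, -1.0]]
ft_force: [1.7, -0.2, 0.1]
finger_gap: 0.002
gripper_force: 0.0
```

Run:
```python
from h import *
S=env.capture("scene")
t=proj(S,(.4396,.0393,.0419))
for w in(0,.0375):
  for h in(.05,.057,.065,.084,.1):
    p=np.array([.4396,.0393,.0419])+np.array([-.148,.989,0])*.094+np.array([.989,.148,0])*w+[0,0,h]
    print(w,h,(proj(S,p)-t).round(1))
print("obs",349.1-333.6,221.3-224.2)
```

```text
0 0.05 [25.3  5.2]
0 0.057 [25.5  3.3]
0 0.065 [25.9  1.1]
0 0.084 [26.7 -4.2]
0 0.1 [27.4 -8.8]
0.0375 0.05 [15.  11.2]
0.0375 0.057 [15.3  9.3]
0.0375 0.065 [15.6  7.1]
0.0375 0.084 [16.3  1.7]
0.0375 0.1 [16.9 -2.8]
obs 15.5 -2.8999999999999773
```

The gripper body sits 84–100 mm above the tips, so the fingers are full length. The reported z simply reads 27 mm low. Moving over the canister now.

```bash
python3 -m inch '[0,0,0.04,0,0,0,1, 0.04,-0.04,0.05,0,0,0,1, 0.086,-0.078,0.05,0,0,0,1, 0.086,-0.078,0.05,0,0,0,1, 0.086,-0.078,0.05,0,0,0,1, 0.086,-0.078,0.05,0,0,0,1, 0.086,-0.078,0.05,0,0,0,1, 0.086,-0.078,0.05,0,0,0,1]'
python3 - <<'E'
from h import *
S=snap("scene","sc5");s=env.get_state()
print(s["tcp_pos"])
cv2.imwrite("pics/sc5z.png",cv2.resize(S["color"][165:245,250:350,::-1],None,fx=7,fy=7,interpolation=2))
E
```

```text
t: 8.9
tcp_pos: [0.5249, -0.0377, 0.1297]
orientation: [[0.989, 0.149, -0.001], [0.149, -0.989, 0.0], [-0.001, -0.0, -1.0]]
ft_force: [-0.9, 0.2, -0.2]
finger_gap: 0.646
gripper_force: 0.0
[ 0.52511167 -0.03785109  0.12994708]
```

View pics/sc5z.png

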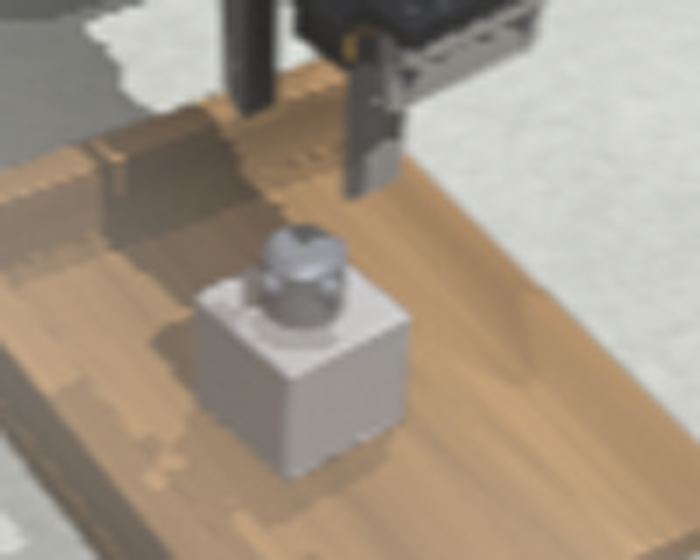

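The tip midpoint at zoom (308,148) is directly above the neck top (305,247), by the amount a 48 mm height difference predicts, so I'm aligned. Descending and gripping the body.

```bash
python3 -m inch '[0,0,0,0,0,0,1, 0,0,0,0,0,0,1, 0,0,-0.03,0,0,0,1, 0,0,-0.05,0,0,0,1, 0,0,-0.07,0,0,0,1, 0,0,-0.09,0,0,0,1, 0,0,-0.105,0,0,0,1,0,0,-0.115,0,0,0,1,0,0,-0.115,0,0,0,1]'
```

```text
t: 9.85
tcp_pos: [0.5246, -0.0384, 0.0137]
orientation: [[0.989, 0.148, -0.002], [0.148, -0.989, 0.0], [-0.002, -0.001, -1.0]]
ft_force: [-0.8, 0.3, -0.4]
finger_gap: 0.998
gripper_force: 0.0
```

```bash
python3 -m inch '[0,0,0,0,0,0,-1, 0,0,0,0,0,0,-1, 0,0,0,0,0,0,-1, 0,0,0,0,0,0,-1, 0,0,0,0,0,0,-1, 0,0,0,0,0,0,-1]'
```

```text
t: 10.45
tcp_pos: [0.5263, -0.0384, 0.0158]
orientation: [[0.989, 0.148, 0.001], [0.148, -0.989, 0.0], [0.001, -0.0, -1.0]]
ft_force: [-1.7, 3.5, 5.4]
finger_gap: 0.686
gripper_force: 30.0
```

```bash
python3 -m inch '[0.005,-0.01,0,0,0,-1.5,-1, 0.012,-0.02,0,0,0,-3,-1, 0.02,-0.032,0,0,0,-4.5,-1, 0.028,-0.044,0,0,0,-6,-1, 0.036,-0.058,0,0,0,-7.6,-1, 0.043,-0.07,0,0,0,-7.6,-1, 0.047,-0.075,0,0,0,-7.6,-1, 0.047,-0.075,0,0,0,-7.6,-1]'
```

```text
t: 11.25
tcp_pos: [0.5735, -0.1144, 0.0158]
orientation: [[1.0, 0.016, 0.001], [0.016, -1.0, -0.0], [0.001, 0.0, -1.0]]
ft_force: [-0.7, -0.7, 5.5]
finger_gap: 0.685
gripper_force: 30.0
```

```bash
python3 -m inch '[0.002,0,0,0,0,0,-1, 0.004,0,0,0,0,0,-1, 0.006,0,0,0,0,0,-1, 0.006,0,0,0,0,0,-1]'
```

```text
t: 11.65
tcp_pos: [0.5784, -0.1142, 0.0158]
orientation: [[1.0, 0.016, -0.001], [0.016, -1.0, -0.001], [-0.001, 0.001, -1.0]]
ft_force: [-6.4, -0.7, 8.7]
finger_gap: 0.684
gripper_force: 30.0
```

```bash
python3 -m inch '[0.001,0,0,0,0,0,-1, 0.002,0,0,0,0,0,-1, 0.003,0,0,0,0,0,-1, 0.003,0,0,0,0,0,-1]'
```

```text
t: 12.05
tcp_pos: [0.5811, -0.1142, 0.0158]
orientation: [[1.0, 0.016, -0.001], [0.016, -1.0, -0.001], [-0.001, 0.001, -1.0]]
ft_force: [-7.0, -0.3, 10.6]
finger_gap: 0.685
gripper_force: 30.0
```

```bash
python3 -m inch '[0.001,0,0,0,0,0,-1, 0.002,0,0,0,0,0,-1, 0.003,0,0,0,0,0,-1, 0.003,0,0,0,0,0,-1]'
```

```text
t: 12.45
tcp_pos: [0.5823, -0.1142, 0.0156]
orientation: [[1.0, 0.016, -0.005], [0.016, -1.0, -0.0], [-0.005, 0.0, -1.0]]
ft_force: [-16.3, -0.9, 17.7]
finger_gap: 0.687
gripper_force: 30.0
```

```bash
python3 -m inch '[-0.002,0,0,0,0,0,0.6, -0.002,0,0,0,0,0,0.6, -0.002,0,0,0,0,0,0.6, -0.002,0,0,0,0,0,0.6, -0.002,0,0.03,0,0,0,0.6, -0.002,0,0.07,0,0,0,0.6, -0.002,0,0.11,0,0,0,0.6, -0.002,0.03,0.11,0,0,0,-1, -0.002,0.07,0.11,0,0,0,-1, -0.002,0.07,0.11,0,0,0,-1]'
```

```text
t: 13.45
tcp_pos: [0.583, -0.0397, 0.1255]
orientation: [[1.0, 0.019, 0.001], [0.019, -1.0, 0.002], [0.001, -0.002, -1.0]]
ft_force: [-0.1, 0.9, -0.5]
finger_gap: 0.592
gripper_force: 0.0
```

```bash
python3 -m inch '[0,0,0,0,0,0,-1, 0,0,0,0,0,0,-1, 0,0,0,0,0,0,-1, 0,0,-0.04,0,0,0,-1, 0,0,-0.08,0,0,0,-1, 0,0,-0.1,0,0,0,-1,0,0,-0.111,0,0,0,-1,0,0,-0.111,0,0,0,-1]'
```

```text
t: 14.25
tcp_pos: [0.5814, -0.0441, 0.0123]
orientation: [[1.0, 0.015, -0.003], [0.015, -1.0, 0.0], [-0.003, -0.001, -1.0]]
ft_force: [-0.3, 0.5, 0.2]
finger_gap: 0.005
gripper_force: 0.0
```

Now push -y toward the side cleat.

```bash
python3 -m inch '[0,-0.006,0,0,0,0,-1, 0,-0.012,0,0,0,0,-1, 0,-0.018,0,0,0,0,-1, 0,-0.024,0,0,0,0,-1, 0,-0.030,0,0,0,0,-1, 0,-0.036,0,0,0,0,-1, 0,-0.042,0,0,0,0,-1, 0,-0.046,0,0,0,0,-1, 0,-0.046,0,0,0,0,-1]'
```

```text
t: 15.15
tcp_pos: [0.5835, -0.09, 0.015]
orientation: [[1.0, 0.016, 0.002], [0.016, -1.0, 0.0], [0.002, -0.0, -1.0]]
ft_force: [0.6, 1.7, 1.2]
finger_gap: 0.005
gripper_force: 0.8
```

```bash
python3 -m inch '[0,-0.001,0,0,0,0,-1, 0,-0.002,0,0,0,0,-1, 0,-0.003,0,0,0,0,-1, 0,-0.004,0,0,0,0,-1, 0,-0.004,0,0,0,0,-1]'
```

```text
t: 15.65
tcp_pos: [0.5833, -0.093, 0.0147]
orientation: [[1.0, 0.016, 0.001], [0.016, -1.0, 0.001], [0.001, -0.001, -1.0]]
ft_force: [0.3, 5.5, 3.2]
finger_gap: 0.006
gripper_force: 2.8
```

```bash
python3 -m inch '[0,-0.001,0,0,0,0,-1, 0,-0.002,0,0,0,0,-1, 0,-0.003,0,0,0,0,-1, 0,-0.003,0,0,0,0,-1]'
```

```text
t: 16.05
tcp_pos: [0.5832, -0.096, 0.0146]
orientation: [[1.0, 0.016, 0.001], [0.016, -1.0, 0.001], [0.001, -0.001, -1.0]]
ft_force: [0.2, 6.5, 4.3]
finger_gap: 0.008
gripper_force: 2.8
```

```bash
python3 -m inch '[0,-0.001,0,0,0,0,-1, 0,-0.002,0,0,0,0,-1, 0,-0.003,0,0,0,0,-1, 0,-0.003,0,0,0,0,-1]'
```

```text
t: 16.45
tcp_pos: [0.5831, -0.0975, 0.0147]
orientation: [[1.0, 0.017, 0.0], [0.017, -1.0, 0.003], [0.0, -0.003, -1.0]]
ft_force: [-1.6, 11.5, 6.6]
finger_gap: 0.005
gripper_force: 6.1
```

```bash
python3 -m inch '[0,-0.001,0,0,0,0,-1, 0,-0.002,0,0,0,0,-1, 0,-0.002,0,0,0,0,-1]'
```

```text
t: 16.75
tcp_pos: [0.583, -0.0975, 0.0147]
orientation: [[1.0, 0.017, 0.0], [0.017, -1.0, 0.006], [0.0, -0.006, -1.0]]
ft_force: [-2.4, 20.6, 8.9]
finger_gap: 0.002
gripper_force: 10.5
```

```bash
python3 -m inch '[0,0.02,0,0,0,0,-1, 0,0.02,0.05,0,0,0,-1, 0,0.02,0.1,0,0,0,-1, -0.035,0.0,0.11,0,0,0,-1, -0.07,-0.046,0.11,0,0,0,-1, -0.07,-0.046,0.11,0,0,0,-1, -0.07,-0.046,0.08,0,0,0,-1, -0.07,-0.046,0.04,0,0,0,-1, -0.07,-0.046,0,0,0,0,-1, -0.07,-0.046,0,0,0,0,-1]'
```

```text
t: 17.75
tcp_pos: [0.5073, -0.1458, 0.0078]
orientation: [[1.0, 0.016, -0.011], [0.016, -1.0, 0.004], [-0.011, -0.004, -1.0]]
ft_force: [-0.8, 0.1, -1.2]
finger_gap: 0.003
gripper_force: 0.0
```

```bash
python3 -m inch '[0.006,0,0,0,0,0,-1, 0.012,0,0,0,0,0,-1, 0.018,0,0,0,0,0,-1, 0.02,0,0,0,0,0,-1, 0.022,0,0,0,0,0,-1, 0.024,0,0,0,0,0,-1, 0.024,0,0,0,0,0,-1]'
```

```text
t: 18.45
tcp_pos: [0.537, -0.1477, 0.0142]
orientation: [[1.0, 0.016, 0.0], [0.016, -1.0, -0.0], [0.0, 0.0, -1.0]]
ft_force: [-0.6, -0.5, 0.2]
finger_gap: 0.005
gripper_force: 0.0
```

```bash
python3 -m inch '[0.001,0,0,0,0,0,-1, 0.002,0,0,0,0,0,-1, 0.003,0,0,0,0,0,-1, 0.004,0,0,0,0,0,-1, 0.004,0,0,0,0,0,-1]'
```

```text
t: 18.95
tcp_pos: [0.5409, -0.1477, 0.0141]
orientation: [[1.0, 0.016, 0.0], [0.016, -1.0, 0.0], [0.0, -0.0, -1.0]]
ft_force: [0.7, -0.2, 0.5]
finger_gap: 0.004
gripper_force: 0.0
```

```bash
python3 -m inch '[0.001,0,0,0,0,0,-1, 0.002,0,0,0,0,0,-1, 0.003,0,0,0,0,0,-1, 0.003,0,0,0,0,0,-1]'
```

```text
t: 19.35
tcp_pos: [0.5418, -0.1476, 0.0136]
orientation: [[1.0, 0.016, -0.004], [0.016, -1.0, 0.0], [-0.004, -0.0, -1.0]]
ft_force: [-8.7, -0.3, 5.5]
finger_gap: 0.005
gripper_force: 4.7
```

```bash
python3 -m inch '[0.001,0,0,0,0,0,-1, 0.002,0,0,0,0,0,-1, 0.002,0,0,0,0,0,-1]'
python3 - <<'E'
from h import *
s=env.get_state();print(np.round(s["joint_positions"],1))
T=snap("top","top6")
hsv=cv2.cvtColor(T["color"],cv2.COLOR_RGB2HSV)
m=cv2.inRange(hsv,(3,60,40),(18,255,255)); m[:170]=0; m[:,225:]=0
k,l,st,ce=cv2.connectedComponentsWithStats(m)
for i in range(1,k):
    if st[i,4]>40: print(st[i],ce[i],onz(T,*ce[i],.0365),onz(T,st[i,0]+st[i,2]/2-.5,st[i,1]+st[i,3]/2-.5,.0365))
print("jar",onz(T,152,257,.03))
E
```

```text
t: 19.65
tcp_pos: [0.5416, -0.1476, 0.0132]
orientation: [[1.0, 0.016, -0.008], [0.016, -1.0, 0.001], [-0.008, -0.001, -1.0]]
ft_force: [-18.8, -0.1, 12.4]
finger_gap: 0.005
gripper_force: 9.8
[-2.040e+01  1.110e+01  1.006e+02 -1.000e-01  6.870e+01  6.870e+01]
[116 185  19  18 271] [125.35424354 193.40221402] [0.62323077 0.38338687 0.0365    ] [0.62298557 0.38430685 0.0365    ]
[155 195  20  19 292] [164.07876712 204.13356164] [0.59443198 0.28229756 0.0365    ] [0.59476731 0.2812084  0.0365    ]
jar [0.45880157 0.31390188 0.03      ]
```

Canister is pressed home on both faces. Retreat, then travel to the cap, turning so the fingers close along x first to centre it.

```bash
python3 -m inch '[-0.02,0,0,0,0,0,-1, -0.02,0,0.04,0,0,0,-1, -0.02,0,0.08,0,0,0,-1, -0.02,0.02,0.12,0,0,8,-1, -0.01,0.06,0.13,0,0,16,0.6, 0,0.11,0.13,0,0,24,0.6, 0.01,0.16,0.13,0,0,32,0.6, 0.02,0.21,0.13,0,0,40,0.6, 0.03,0.26,0.13,0,0,48,0.6, 0.04,0.31,0.13,0,0,56,0.6]'; python3 -m inch '[0,0.04,0,0,0,8,0.6, 0,0.08,0,0,0,16,0.6, 0,0.1,0,0,0,24,0.6, 0,0.1,0,0,0,33,0.6, 0,0.1,0,0,0,33,0.6,0,0.1,0,0,0,33,0.6]'
```

```text
t: 20.7
tcp_pos: [0.585, 0.1596, 0.1443]
orientation: [[0.541, 0.841, 0.001], [0.841, -0.541, 0.0], [0.0, 0.0, -1.0]]
ft_force: [0.6, -0.4, -0.3]
finger_gap: 0.468
gripper_force: 0.0
t: 21.3
tcp_pos: [0.5848, 0.2573, 0.1439]
orientation: [[0.006, 1.0, -0.0], [1.0, -0.006, -0.0], [-0.0, -0.0, -1.0]]
ft_force: [-0.6, 0.7, 0.8]
finger_gap: 0.799
gripper_force: 0.0
```

```bash
python3 -m inch '[0.01,0.0245,0,0,0,0,0.8, 0.01,0.0245,-0.04,0,0,0,0.8, 0.01,0.0245,-0.08,0,0,0,0.8, 0.01,0.0245,-0.11,0,0,0,0.8, 0.01,0.0245,-0.13,0,0,0,0.8, 0.01,0.0245,-0.145,0,0,0,0.8, 0.01,0.0245,-0.155,0,0,0,0.8, 0.01,0.0245,-0.16,0,0,0,0.8,0.01,0.0245,-0.16,0,0,0,0.8]'
```

```text
t: 22.2
tcp_pos: [0.595, 0.2819, -0.0158]
orientation: [[0.002, 1.0, 0.0], [1.0, -0.002, 0.0], [0.0, 0.0, -1.0]]
ft_force: [-0.1, -0.5, 0.2]
finger_gap: 0.898
gripper_force: 0.0
```

```bash
python3 -m inch '[0,0,0,0,0,0,-1, 0,0,0,0,0,0,-1, 0,0,0,0,0,0,-1, 0,0,0,0,0,0,-1, 0,0,0,0,0,0,-1, 0,0,0,0,0,0,-1, 0,0,0,0,0,0,-1]'
```

```text
t: 22.9
tcp_pos: [0.5951, 0.2821, -0.0155]
orientation: [[0.001, 1.0, 0.001], [1.0, -0.001, 0.0], [0.0, 0.001, -1.0]]
ft_force: [-1.6, -0.5, 2.5]
finger_gap: 0.556
gripper_force: 30.0
```

```bash
python3 -m inch '[0,0,0,0,0,0,0.8, 0,0,0,0,0,0,0.8, 0,0,0,0,0,0,0.8, 0,0,0,0,0,0,0.8, 0,0,0,0,0,-8,0.8, 0,0,0,0,0,-16,0.8, 0,0,0,0,0,-24,0.8, 0,0,0,0,0,-32,0.8, 0,0,0,0,0,-40,0.8, 0,0,0,0,0,-48,0.8]'; python3 -m inch '[0,0,0,0,0,-8,0.8, 0,0,0,0,0,-16,0.8, 0,0,0,0,0,-24,0.8, 0,0,0,0,0,-32,0.8, 0,0,0,0,0,-41,0.8, 0,0,0,0,0,-41,0.8, 0,0,0,0,0,-41,0.8, 0,0,0,0,0,-41,0.8]'; python3 -m inch '[0,0,0,0,0,0,-1, 0,0,0,0,0,0,-1, 0,0,0,0,0,0,-1, 0,0,0,0,0,0,-1, 0,0,0,0,0,0,-1, 0,0,0,0,0,0,-1, 0,0,0,0,0,0,-1]'
```

```text
t: 23.9
tcp_pos: [0.5947, 0.2819, -0.0161]
orientation: [[0.748, 0.664, -0.0], [0.664, -0.748, -0.0], [-0.0, -0.0, -1.0]]
ft_force: [-0.7, -0.4, 0.2]
finger_gap: 0.901
gripper_force: 0.0
t: 24.7
tcp_pos: [0.5947, 0.282, -0.016]
orientation: [[1.0, 0.02, -0.0], [0.02, -1.0, -0.0], [-0.0, 0.0, -1.0]]
ft_force: [0.6, -0.8, -0.4]
finger_gap: 0.902
gripper_force: 0.0
t: 25.4
tcp_pos: [0.5948, 0.282, -0.0159]
orientation: [[1.0, 0.016, -0.0], [0.016, -1.0, 0.0], [-0.0, -0.0, -1.0]]
ft_force: [-0.0, 1.0, 0.2]
finger_gap: 0.559
gripper_force: 30.0
```

```bash
python3 -m inch '[0,0,0.04,0,0,0,-1, 0,0,0.08,0,0,0,-1, 0,0,0.12,0,0,0,-1, 0,-0.03,0.15,0,0,0,-1, 0,-0.07,0.15,0,0,0,-1, 0,-0.11,0.15,0,0,0,-1, 0,-0.15,0.15,0,0,0,-1, -0.005,-0.19,0.15,0,0,0,-1, -0.01,-0.23,0.15,0,0,0,-1, -0.0128,-0.27,0.15,0,0,0,-1]'; python3 -m inch '[0,-0.04,0,0,0,0,-1, 0,-0.08,0,0,0,0,-1, 0,-0.12,0,0,0,0,-1, 0,-0.15,0,0,0,0,-1, 0,-0.159,0,0,0,0,-1, 0,-0.159,0,0,0,0,-1, 0,-0.159,0,0,0,0,-1]'
```

```text
t: 26.4
tcp_pos: [0.5813, 0.0104, 0.134]
orientation: [[1.0, 0.016, -0.0], [0.016, -1.0, -0.0], [-0.0, 0.0, -1.0]]
ft_force: [1.0, -0.6, -1.3]
finger_gap: 0.559
gripper_force: 30.0
t: 27.1
tcp_pos: [0.5819, -0.146, 0.1339]
orientation: [[1.0, 0.016, -0.0], [0.016, -1.0, 0.001], [-0.0, -0.001, -1.0]]
ft_force: [-0.2, 0.8, -1.1]
finger_gap: 0.554
gripper_force: 30.0
```

Run:
```python
from h import *
S=snap("scene","sc7");s=env.get_state();print(s["tcp_pos"],s["finger_gap"])
cv2.imwrite("pics/sc7z.png",cv2.resize(S["color"][130:240,215:355,::-1],None,fx=5.5,fy=5.4,interpolation=2))
```

```text
[ 0.58205391 -0.1456264   0.13396178] 0.5572874775795559
```

View pics/sc7z.png

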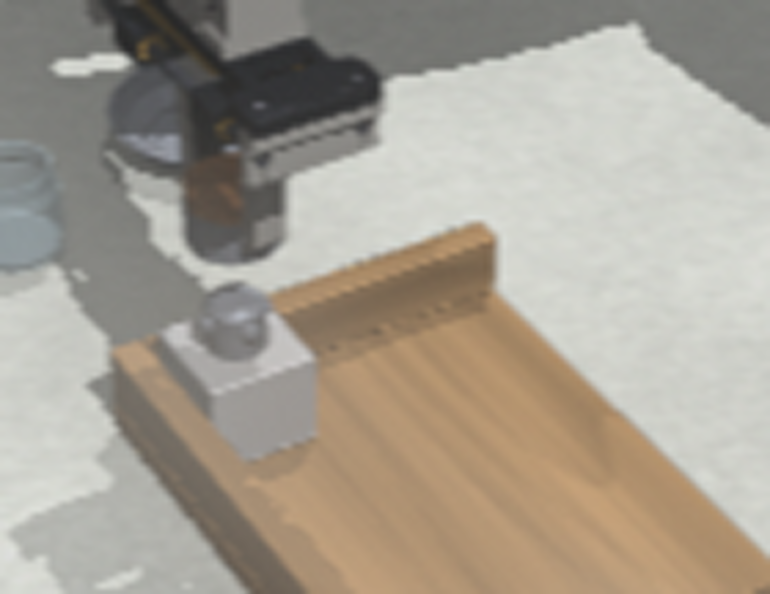

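The canister is square in the corner, and the cap (rim centre ≈ zoom (232,240)) hangs over the neck top (237,300). Lowering it on.

```bash
python3 -m inch '[0,-0.001,-0.015,0,0,0,-1, 0,-0.001,-0.03,0,0,0,-1, 0,-0.001,-0.036,0,0,0,-1, 0,-0.001,-0.040,0,0,0,-1, 0,-0.001,-0.043,0,0,0,-1, 0,-0.001,-0.043,0,0,0,-1]'
```

```text
t: 27.75
tcp_pos: [0.5819, -0.1479, 0.0907]
orientation: [[1.0, 0.016, -0.0], [0.016, -1.0, 0.0], [-0.0, -0.0, -1.0]]
ft_force: [-0.2, 0.0, -0.4]
finger_gap: 0.555
gripper_force: 30.0
```

```bash
python3 -m inch '[0,0,-0.002,0,0,0,-1, 0,0,-0.003,0,0,0,-1, 0,0,-0.004,0,0,0,-1, 0,0,-0.005,0,0,0,-1, 0,0,-0.005,0,0,0,-1]'
```

```text
t: 28.25
tcp_pos: [0.5823, -0.1476, 0.0862]
orientation: [[1.0, 0.016, 0.001], [0.016, -1.0, 0.001], [0.001, -0.0, -1.0]]
ft_force: [1.1, 3.7, 3.1]
finger_gap: 0.554
gripper_force: 30.0
```

```bash
python3 -m inch '[0,0.0003,-0.001,0,0,0,-1, 0,0.0005,-0.002,0,0,0,-1, 0,0.0005,-0.003,0,0,0,-1, 0,0.0005,-0.004,0,0,0,-1, 0,0.0005,-0.004,0,0,0,-1]'
```

```text
t: 28.75
tcp_pos: [0.5834, -0.1474, 0.0839]
orientation: [[1.0, 0.016, 0.003], [0.016, -1.0, -0.0], [0.003, 0.0, -1.0]]
ft_force: [0.5, 5.2, 10.5]
finger_gap: 0.556
gripper_force: 30.0
```

```bash
python3 -m inch '[0,0,-0.001,0,0,0,-1, 0,0,-0.002,0,0,0,-1, 0,0,-0.003,0,0,0,-1, 0,0,-0.003,0,0,0,-1]'
```

```text
t: 29.15
tcp_pos: [0.5825, -0.1469, 0.0796]
orientation: [[1.0, 0.016, 0.001], [0.016, -1.0, 0.001], [0.001, -0.001, -1.0]]
ft_force: [1.3, 5.4, 1.9]
finger_gap: 0.556
gripper_force: 30.0
```

Force dropped: the click. Now press down to the stop.

```bash
python3 -m inch '[0,0,-0.002,0,0,0,-1, 0,0,-0.004,0,0,0,-1, 0,0,-0.005,0,0,0,-1, 0,0,-0.006,0,0,0,-1, 0,0,-0.006,0,0,0,-1]'
```

```text
t: 29.65
tcp_pos: [0.5818, -0.1474, 0.0728]
orientation: [[1.0, 0.016, -0.001], [0.016, -1.0, 0.0], [-0.001, -0.0, -1.0]]
ft_force: [0.7, 4.1, -2.9]
finger_gap: 0.558
gripper_force: 30.0
```

```bash
python3 -m inch '[0,0,-0.001,0,0,0,-1, 0,0,-0.002,0,0,0,-1, 0,0,-0.003,0,0,0,-1, 0,0,-0.003,0,0,0,-1, 0,0,-0.003,0,0,0,-1]'
```

```text
t: 30.15
tcp_pos: [0.5822, -0.1475, 0.0725]
orientation: [[1.0, 0.016, 0.001], [0.016, -1.0, -0.0], [0.001, 0.0, -1.0]]
ft_force: [-6.5, 6.6, 15.2]
finger_gap: 0.555
gripper_force: 30.0
```

```bash
python3 -m inch '[0,0,0.0006,0,0,0,-1, 0,0,0.0006,0,0,0,-1, 0,0,0.0006,0,0,0,-1, 0,0,0.0006,0,0,0,-1, 0,0,0.0006,0,0,0,-1, 0,0,0.0006,0,0,0,-1, 0,0,0.0006,0,0,0,-1]'
```

```text
t: 30.85
tcp_pos: [0.5821, -0.1475, 0.0725]
orientation: [[1.0, 0.016, 0.0], [0.016, -1.0, -0.0], [0.0, 0.0, -1.0]]
ft_force: [-4.0, 6.8, 10.6]
finger_gap: 0.554
gripper_force: 30.0
```

```bash
python3 -c "
from station import env
print(env.job_done())"
```

```text
the job is handed in; nothing more can be done
None
```

I handed the job in at about 31 s. The canister is pressed home against both cleats, and the cap clicked on and reached its stop. The gripper is still holding it down at about 10.6 N, and no verdict came back.

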